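# Put the jar mill into third gear

## Task

Shift the jar mill's gearstick into third gear by pushing the sides of its knob with the fingertips: bring it along the left-hand lane of the H-shaped gate to the cross channel in the middle, push it across to the right-hand lane, then push it forward, away from the robot, until it is fully home in the third slot (front right). Push gently and never grip the knob or pull it up. Leave everything else on the bench standing where it is, and finish with the hand clear.

Things in the scene. Friction and masses are not known exactly. Their poses are not given: they have to be found in the camera images.
- mill: the jar mill, fixed on the bench, yaw within 0.35 rad; origin on the bench straight below the gate's middle. x = 'forward' (away from the robot and the operator's panel), y = left, z up. White gear casing 180 mm deep; its steel gate plate is 140 x 140 mm. Left, y 90 to 360 mm: roller bed with white jar, up to 160 mm high. Right, y to -150 mm: flat deck 100 mm high
- gate (a point): middle of the H cut, on top of the gate plate, 100 mm above the bench; the mill's axes. Two lanes along x, 22 mm left and right of it, each reach 24 mm forward and back, joined by a cross channel along y through the middle. The 10 mm shaft has 4 mm (0.04 rad) play forward and back in the channel, 18.5 to 22 mm off the middle in a lane
- third (a point): far end of the third slot, on top of the plate: 24 mm forward and 22 mm right of gate. Slots: first = front left, second = back left, third = front right, fourth = back right
- knob: the gearstick's black knob, an upright round grip 28 mm across, 36 mm long; origin at its centre, z along the stick. It swings 190 mm from a pivot at mill's origin: the knob moves 43 mm left or right and 46 mm forward or back of the middle, about 190 mm above the bench. At first the stick stands anywhere along the left lane. Friction keeps it where it is left; 2 to 4 N move it, gate walls are rigid, the end stops slightly springy
- stick_across (a joint): sideways lean of the stick in rad: -0.228 fully left, +0.228 fully right (stops)
- stick_fore (a joint): forward lean of the stick in rad: +0.247 fully forward (stop), 0 in line with the cross channel, -0.247 fully back (stop). With A = stick_across, F = stick_fore, the knob's centre in the axes of mill is 190 mm * (sin F, -cos F sin A, cos F cos A)
- stick_lift (a joint): how far the knob is pulled up along the stick, in m: 0 seated, 0.012 fully up, held down by a spring (10 N to start it); it should stay seated
- vial: small amber glass vial, 26 mm across, 45 mm high, standing on the casing's deck right of the gate (deck top 100 mm above the bench); origin at its underside, to be left alone
- flask: conical glass flask, foot 76 mm across, 125 mm high, standing behind the mill; origin at its underside, to be left alone
- reagent: bottle with blue cap, 66 mm across, 150 mm high, standing behind the mill; origin at its underside, to be left alone
- beaker: glass beaker, 66 mm across, 80 mm high, standing right of the mill; origin at its underside, to be left alone
- tipbox: green plastic box 120 x 85 x 60 mm, at the left of the bench; origin at its underside, to be left alone
- spatula: lab spatula 190 mm long lying at the right of the bench, to be left alone
- dish: white bowl 90 mm across, 30 mm high, standing behind the roller bed; origin at its underside, to be left alone

How it is judged:
By the outcome, as a careful person would: the job done as asked, in the order asked, and still so for the second after the job is handed in, with the robot touching nothing.
It also fails if it takes over 58 s, if anything falls off the work surface, if the arm or the gripper's body presses on something with over 40 N, if the wrist force passes 120 N, or if a joint passes its speed limit or range.

## Robot

A 6-joint arm with a two-finger parallel gripper is mounted at the origin on the work surface. World frame = base frame: x ahead of the robot, y to its left, z up, the work surface at z = 0. Lengths are in m, angles in rad, forces in N, time in s.
With the tool pointing down it reaches from about 0.35 to 0.875 m from the base axis. Payload 4.2 kg.
Tool frame: the origin (TCP) lies on the front face of the gripper's body, between the roots of the fingers; the fingertips stand 70 mm ahead of it and the grasp point (between the pads) lies 51 mm ahead of it; z points along the fingers, y is the line along which they close (so a half turn about z gives the same grasp; the last joint's range is limited). The gripper opens to 87 mm and grips with 3 to 60 N. Pads are 19 mm wide; open, the fingers measure 117 mm over their backs; the gripper's body (75 mm by 190 mm) begins 51 mm behind the grasp point.
Start: joints at [-1.083, 0.385, 0.008, 0, -1.194, -0.259], TCP at [0.142, -0.609, 0.292] pointing down, gripper open.
Joint ranges: [-3.14, 3.14], [-1.21, 2.06], [-1.07, 1.41], [-3.16, 2.05], [-2.99, -0.16], [-3.1, 3.1]. Speed limits (rad/s): [2.79, 2.79, 3.14, 3.14, 3.14, 3.14].

## Interface

Orientations are given as a 3x3 rotation matrix whose columns are the frame's x, y, z axes.
In Python, from cell import manip gives the robot as it stands.
- The arm moves only by the shell command python3 -m pendant 'ROWS' [FORCE]. ROWS is text: rows parted by semicolons, each of 7 numbers parted by spaces: the turn, a rotation vector about the tool's x, y, z each as a share of 180 degrees, from -1 to 1, then the shift along the tool's x, y, z each as a share of 0.15 m, from -1 to 1, then the opening, from -1 (shut) to 1 (fully open). A call has 1 to 12 rows; each row shifts and turns the commanded pose from where the row before left it, along the tool's axes as they then stand; what a row does not reach is not made up. A row lasts 1/12 s, in which the tool goes at most 41.7 mm and 7.16 degrees, less where a joint would pass 70% of its speed; a pose out of reach is approached as far as the arm can. A call with a number of a shift or a turn outside -1 to 1 is refused whole. A call with a gripper value outside its range is refused whole. The fingers move at their own pace and stop on an object; FORCE is the grip in N (left out, the last holds). Time passes only in rows, so rows that do not move let the fingers close. It gives the time, the measured TCP pose, the force, the opening and the grip force at its end, in the units of the state.
- manip.read_state(): the state, without advancing time (a new reading comes with each control period).
- manip.snapshot(name): name is "scene" or "top"; returns the picture (400x640x3 uint8, red, green, blue); there is no depth.
- manip.get_calibration(name): a dict with "mtx" (3x3 intrinsics, pixels), "k1" (the pictures are not rectified: a ray, as slopes to the right and down, at radius r is drawn at 1 + k1 r^2 times it, then the intrinsics apply), "T" (4x4, takes a point from camera to world coordinates). Camera axes: x right, y down, z forward; pixel columns grow to the right and rows downward; lengths in m; the calibration is good to about 2 mm. A picture is of the moment at which its call begins. get_calibration takes no time and is no camera call.
- manip.sign_off(): hands the job in; it is judged then, once.
Trained networks look in the newest picture that a camera, given by its name, has taken for a name from the list of things; names that differ only in an ending like _2 or _b are one class to them, and where a whole thing is asked for, a point or a joint stands for the part that bears it (a point fixed in the world has none). Each returns a list of dicts, best first, with "confidence" (0 to 1); they miss things now and then, are a little off and sometimes report something else, mostly with a low value. They report only what shows in the picture. A call takes as long as a camera call.
- manip.regions_of(camera, name): "pixels" (400x640 bool, what is visible of it) and "rect" ([left, top, width, height] in pixels, round what is visible of it).
The state is a dict: "t": time; "qpos": joint angles; "qvel": joint speeds; "joint_efforts": joint torques, N m; "tcp_pos": TCP position; "orientation": TCP orientation; "wrist_force": force on the tool from outside, world axes, zero at the start; "wrist_torque": the same for the moment, N m; "width": finger opening in m; "gripper_force": force on a finger pad.
Only numpy, scipy, OpenCV 4.12 (cv2) and the standard library are available. Lean on these libraries where they do the work, as an engineer would, in place of code of your own. Each camera call takes 0.05 s, during which the arm holds its last target. There are 200 camera calls.

## Working session

There is one attempt and no reset: what is moved stays moved. The work goes in short steps, Python scripts to look and compute and a shell command to move; the robot and the scene stay as the last step left them, time stands still between calls to the robot, and variables do not carry over. Pictures are saved under pics/ and viewed, at most 10 in all, crops included, and the job is handed in when it is done.

```bash
mkdir -p pics; cat > h.py <<'E'
import numpy as np, cv2
from cell import manip
def ray(cam,uv):
    c=manip.get_calibration(cam);K=np.array(c["mtx"]);T=np.array(c["T"])
    d=(np.array(uv,float)-K[:2,2])/[K[0,0],K[1,1]]
    s=d.copy()
    for _ in range(20): s=d/(1+c["k1"]*(s@s))
    v=T[:3,:3]@np.r_[s,1]; return T[:3,3],v/np.linalg.norm(v)
def atz(cam,uv,z):
    o,v=ray(cam,uv); return o+v*(z-o[2])/v[2]
def proj(cam,P):
    c=manip.get_calibration(cam);K=np.array(c["mtx"]);T=np.array(c["T"])
    p=(np.array(P)-T[:3,3])@T[:3,:3]; s=p[:2]/p[2]; s=s*(1+c["k1"]*(s@s)); return K[:2,:2]@s+K[:2,2]
def tri(a,b):
    (o,v),(p,w)=a,b
    A=np.c_[v,-w];t=np.linalg.lstsq(A,p-o,rcond=None)[0]
    x,y=o+v*t[0],p+w*t[1]; return (x+y)/2,np.linalg.norm(x-y)
E
python3 - <<'E'
from h import *
for c in("scene","top"):
    im=manip.snapshot(c);cv2.imwrite(f"pics/{c}0.png",im[...,::-1])
    print(c,np.round(manip.get_calibration(c)["T"],3).tolist())
    for n in("knob","mill","gate","vial","flask","reagent","beaker"):
        for r in manip.regions_of(c,n)[:2]:
            m=r["pixels"];ys,xs=np.nonzero(m);print(n,round(r["confidence"],2),r["rect"],xs.mean().round(1),ys.mean().round(1),m.sum())
s=manip.read_state();print(s["t"],s["tcp_pos"],np.round(s["orientation"],3).tolist(),s["width"])
E
```

```text
scene [[0.847, 0.304, -0.435, 1.117], [0.531, -0.464, 0.709, -0.736], [0.014, -0.832, -0.554, 0.778], [0.0, 0.0, 0.0, 1.0]]
knob 0.57 [293.6, 180.2, 5.4, 12.8] 295.1 187.9 101
mill 0.64 [231.5, 167.7, 140.7, 118.2] 302.7 225.9 7226
gate 0.67 [235.6, 170.0, 144.9, 114.5] 303.2 225.4 7460
vial 0.52 [253.9, 219.7, 10.5, 16.2] 260.6 227.8 146
vial 0.43 [235.0, 168.5, 143.8, 115.9] 303.0 225.8 7197
flask 0.83 [306.5, 250.4, 26.2, 43.8] 321.4 274.3 786
flask 0.67 [122.5, 301.7, 60.3, 43.4] 155.2 323.3 1069
reagent 0.81 [333.1, 211.7, 25.4, 45.3] 345.3 235.0 877
beaker 0.71 [215.8, 254.7, 22.8, 29.5] 228.6 266.4 673
top [[-0.025, -0.998, 0.052, 0.51], [-1.0, 0.025, 0.0, 0.081], [-0.002, -0.052, -0.999, 1.627], [0.0, 0.0, 0.0, 1.0]]
knob 0.56 [323.3, 209.3, 12.1, 7.4] 331.3 213.4 79
knob 0.34 [361.7, 151.0, 20.5, 17.8] 372.5 159.3 397
mill 0.69 [228.6, 176.6, 170.3, 66.3] 316.3 206.7 8987
mill 0.32 [325.6, 209.3, 10.6, 8.0] 331.3 213.0 72
gate 0.67 [229.6, 176.3, 170.2, 67.0] 316.8 206.7 9029
flask 0.64 [359.2, 148.2, 23.7, 23.1] 372.3 158.7 407
flask 0.16 [229.7, 174.6, 168.7, 68.7] 316.5 206.7 9019
reagent 0.82 [312.1, 150.2, 21.7, 25.4] 323.1 163.1 356
reagent 0.71 [377.3, 214.7, 8.7, 6.1] 381.4 218.4 67
beaker 0.68 [400.3, 216.8, 26.6, 21.2] 414.3 226.8 371
0.8 [ 0.14178027 -0.60867591  0.29227015] [[-0.974, -0.227, 0.0], [-0.227, 0.974, -0.0], [-0.0, -0.0, -1.0]] 0.08720752690618461
```

```bash
python3 - <<'E'
from h import *
a=cv2.imread("pics/top0.png")[130:260,215:445];b=cv2.imread("pics/scene0.png")[155:305,200:390]
a=cv2.resize(a,None,fx=3.47,fy=3.47,interpolation=3)
cv2.imwrite("pics/topc.png",a)
cv2.imwrite("pics/scenec.png",cv2.resize(b,None,fx=4,fy=4,interpolation=3))
E
```

```text
(no output)
```

View pics/topc.png

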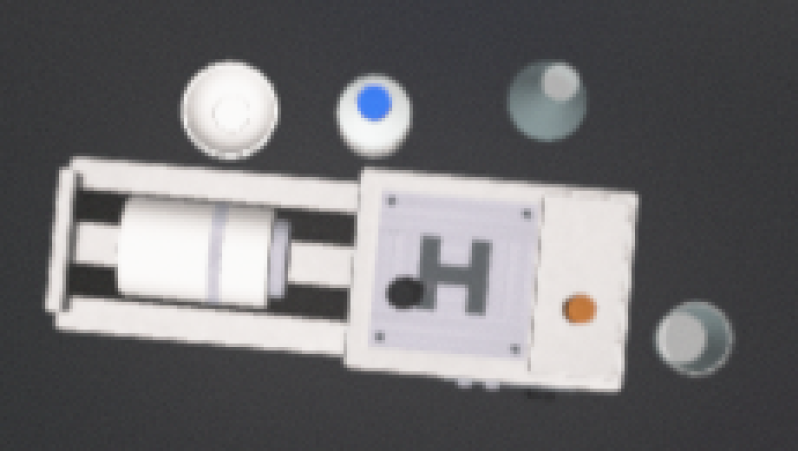

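View pics/scenec.png

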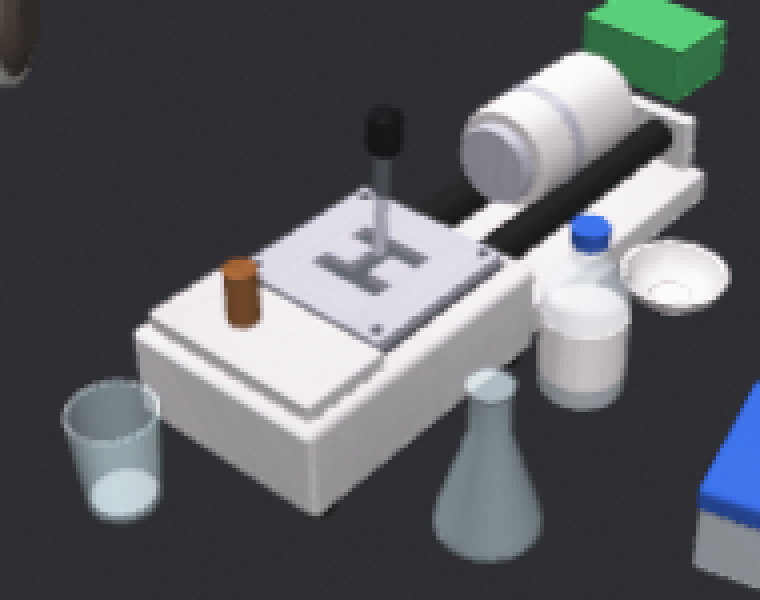

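The top view shows the mill yawed slightly, with the knob at about crop (404,293), i.e. px (331.4,214.4), in the left lane a little behind the cross channel. The vial is on the deck at crop (580,309), and the flask and reagent are beyond the mill. In the scene view the knob is at about px (296.2,187.8).

```bash
python3 - <<'E'
from h import *
f=lambda u,v:(u/3.47+215-.36,v/3.47+130-.36); g=lambda u,v:(u/4+200-.37,v/4+155-.37)
S=[atz("top",f(*p),.1) for p in((391,201),(526,213),(515,349),(379,337))]
C=[atz("top",f(*p),.1) for p in((362,168),(637,192),(621,390),(345,368))]
H=[atz("top",f(*p),.1) for p in((421,236),(492,242),(486,315),(417,309))]
for n,Q in(("screws",S),("casing",C),("H",H)):
    Q=np.array(Q);fw=Q[0]+Q[1]-Q[2]-Q[3];r=Q[1]+Q[2]-Q[0]-Q[3]
    print(n,Q.mean(0).round(4),"yaw",np.arctan2(fw[1],fw[0]).round(3),(np.arctan2(r[1],r[0])+np.pi/2).round(3),np.linalg.norm(fw)/2,np.linalg.norm(r)/2)
# scene screws
Q=np.array([atz("scene",g(*p),.1) for p in((484,254),(376,330),(258,262),(366,192))]);print("scene screws",Q.round(3).tolist(),Q.mean(0).round(4))
k,e=tri(ray("top",f(404,293)),ray("scene",g(385,131)));print("knob",k.round(4),e)
print("knob@.195",atz("top",f(404,293),.197))
gate=np.array(S).mean(0)
yaw=-.09
R=np.array([[np.cos(yaw),-np.sin(yaw)],[np.sin(yaw),np.cos(yaw)]])
for z in(.19,.2): print((atz("top",f(404,293),z)[:2]-gate[:2])@R)
print((k[:2]-gate[:2])@R)
print("vial",(atz("top",f(580,309),.145)[:2]-gate[:2])@R, "flask",(atz("top",f(562,82),.125)[:2]-gate[:2])@R,"reag",(atz("top",f(374,102),.15)[:2]-gate[:2])@R)
E
```

```text
screws [0.5638 0.0191 0.1   ] yaw -0.111 -0.114 0.12062744736203866 0.12017026042962335
casing [ 0.559 -0.015  0.1  ] yaw -0.111 -0.109 0.17668271093556734 0.2446571551542993
H [0.5632 0.0181 0.1   ] yaw -0.095 -0.111 0.06464503666321132 0.062046687131905615
scene screws [[0.632, 0.067, 0.1], [0.616, -0.052, 0.1], [0.496, -0.034, 0.1], [0.509, 0.087, 0.1]] [0.5633 0.0167 0.1   ]
knob [0.5462 0.0632 0.1814] 0.0013606472241895458
knob@.195 [0.54639997 0.06381555 0.197     ]
[-0.02111343  0.04286197]
[-0.02137647  0.04296077]
[-0.0214001   0.04232922]
vial [-0.02390644 -0.10907875] flask [ 0.17383231 -0.08403293] reag [0.14196343 0.0786994 ]
```

Gate is at about (0.5635, 0.018) with yaw about -0.111. The knob is at mill (-22, +43) mm, so F is about -0.12. I'll turn the tool to the mill axes (tool x = mill -x, tool y = mill y), shut the fingers to make a poker, and go behind the knob.

```bash
python3 -m pendant '0 0 0.0361 0 0 0 -1; 0 0 0.0361 0 0 0 -1; 0 0 0.036 0 0 0 -1; 0 0 0 -0.0946 0.2376 0 -1; 0 0 0 -0.0946 0.2376 0 -1; 0 0 0 -0.0946 0.2376 0 -1; 0 0 0 -0.0946 0.2376 0 -1; 0 0 0 -0.0946 0.2376 0 -1; 0 0 0 -0.0946 0.2376 0 -1; 0 0 0 -0.0946 0.2376 0 -1; 0 0 0 -0.0946 0.2376 0 -1; 0 0 0 -0.0946 0.2376 0 -1' 10
python3 -m pendant '0 0 0 -0.0946 0.2376 0 -1; 0 0 0 -0.0946 0.2376 0 -1; 0 0 0 -0.0946 0.2376 0 -1; 0 0 0 -0.0946 0.2376 0 -1; 0 0 0 -0.0946 0.2376 0 -1; 0 0 0 -0.0946 0.2376 0 -1; 0 0 0 -0.0946 0.2376 0 -1; 0 0 0 -0.0946 0.2376 0 -1; 0 0 0 -0.0946 0.2376 0 -1; 0 0 0 0 0 0 -1; 0 0 0 0 0 0 -1'
cat >> h.py <<'E'
G=np.array([.5635,.018]);Y=-.111
RM=np.array([[np.cos(Y),-np.sin(Y)],[np.sin(Y),np.cos(Y)]])
def mill(p): return (np.array(p)[:2]-G)@RM
def st():
    s=manip.read_state();o=np.array(s["orientation"]);f=np.array(s["wrist_force"])
    print("t",round(s["t"],2),"tip mill mm",(mill(s["tcp_pos"])*1000).round(1),"z",round(s["tcp_pos"][2],4),"yaw",np.arctan2(-o[0,1],o[1,1]).round(3),"F mill",(f[:2]@RM).round(2),f[2].round(2),"w",round(s["width"],4))
E
python3 -c "from h import *;st()"
```

```text
t: 1.8
tcp_pos: [0.3046, -0.3024, 0.2926]
orientation: [[-0.994, 0.111, 0.001], [0.111, 0.994, -0.0], [-0.001, -0.0, -1.0]]
wrist_force: [0.8, -1.0, 0.3]
width: 0.0149
gripper_force: 0.0
t: 2.72
tcp_pos: [0.4674, 0.0022, 0.2921]
orientation: [[-0.994, 0.108, -0.0], [0.108, 0.994, -0.0], [0.0, -0.0, -1.0]]
wrist_force: [-0.4, -0.3, -0.2]
width: 0.0004
gripper_force: 0.0
t 2.72 tip mill mm [-93.8 -26.4] z 0.2921 yaw -0.108 F mill [-0.33 -0.31] -0.17 w 0.0004
```

```bash
python3 -m pendant '0 0 0 -0.073 0.23 0 -1; 0 0 0 -0.073 0.23 0 -1; 0 0 0 0 0 0.14 -1; 0 0 0 0 0 0.14 -1; 0 0 0 0 0 0 -1; 0 0 0 0 0 0 -1'
python3 - <<'E'
from h import *
st()
a=manip.snapshot("top")[170:250,280:400];b=manip.snapshot("scene")[150:250,230:350]
cv2.imwrite("pics/c1.png",np.hstack([cv2.resize(x,(400,int(x.shape[0]/.3)),interpolation=3)[:266] for x in(a,b)])[...,::-1])
E
```

```text
t: 3.22
tcp_pos: [0.4955, 0.0655, 0.2498]
orientation: [[-0.994, 0.112, -0.002], [0.112, 0.994, -0.002], [0.002, -0.002, -1.0]]
wrist_force: [-0.8, 0.6, 0.7]
width: 0.0006
gripper_force: 0.0
t 3.22 tip mill mm [-72.8  39.7] z 0.2498 yaw -0.112 F mill [-0.9  0.5] 0.69 w 0.0006
```

View pics/c1.png

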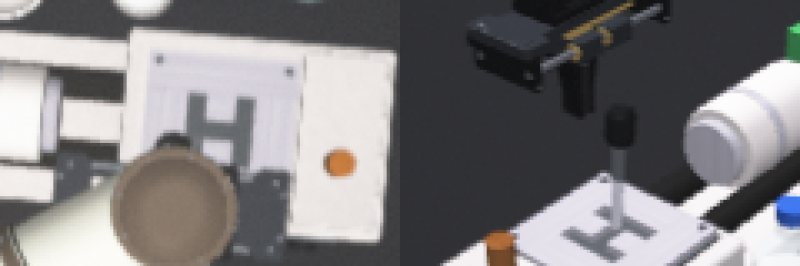

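The fingertips are behind the knob (scene crop: tip at (578,115), knob at (620,125)) and in line with it in the top view. Now I push forward gently to the channel.

```bash
python3 -m pendant '0 0 0 -0.07 0.02 0 -1; 0 0 0 -0.07 0 0 -1; 0 0 0 -0.03 0 0 -1; 0 0 0 -0.03 0 0 -1; 0 0 0 0 0 0 -1'
python3 -c "from h import *;st()"
python3 -m pendant '0 0 0 -0.03 0 0 -1; 0 0 0 -0.03 0 0 -1; 0 0 0 -0.03 0 0 -1; 0 0 0 0 0 0 -1'
python3 - <<'E'
from h import *
st()
b=manip.snapshot("scene")
for r in manip.regions_of("scene","knob")[:2]:
    ys,xs=np.nonzero(r["pixels"]);print(r["confidence"],r["rect"],xs.mean(),ys.mean())
cv2.imwrite("pics/c2.png",cv2.resize(b[150:250,230:350],None,fx=5,fy=5,interpolation=3)[...,::-1])
for F in(-.117,-.04,0,.04):print(F,proj("scene",np.r_[G+RM@[.19*np.sin(F),.19*np.cos(F)*np.sin(.228)],.19*np.cos(F)*np.cos(.228)]))
E
```

```text
t: 3.73
tcp_pos: [0.5272, 0.0662, 0.2502]
orientation: [[-0.994, 0.112, -0.0], [0.112, 0.994, -0.0], [0.0, -0.0, -1.0]]
wrist_force: [-1.7, 0.6, 0.7]
width: 0.0005
gripper_force: 0.6
t 3.73 tip mill mm [-41.4  43.9] z 0.2502 yaw -0.112 F mill [-1.77  0.41] 0.66 w 0.0005
t: 4.07
tcp_pos: [0.5405, 0.0648, 0.2502]
orientation: [[-0.994, 0.111, 0.0], [0.111, 0.994, -0.0], [-0.0, -0.0, -1.0]]
wrist_force: [-1.7, 0.5, 1.6]
width: 0.0007
gripper_force: 0.7
t 4.07 tip mill mm [-28.1  44. ] z 0.2502 yaw -0.111 F mill [-1.73  0.29] 1.63 w 0.0007
0.59 [294.1, 183.5, 10.5, 10.0] 299.51851851851853 188.80555555555554
-0.117 [296.00347626 186.73788985]
-0.04 [299.75978773 188.01208284]
0 [301.71765561 188.82262119]
0.04 [303.67513351 189.73422684]
```

View pics/c2.png

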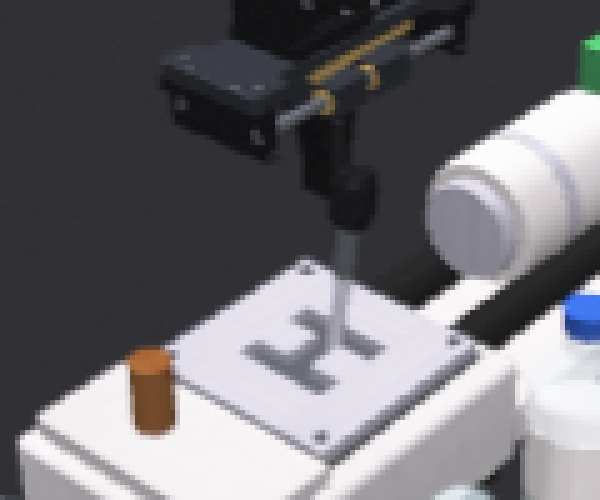

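The knob is at about crop (353,200), which is px (300.6,190): F is about -0.02, nearly in line. A nudge of about 3 mm more, then back off and go round to its left side.

```bash
python3 -m pendant '0 0 0 -0.022 0 0 -1; 0 0 0 0 0 0 -1; 0 0 0 0 0 0 -1'
python3 -c "from h import *;st()"
python3 -m pendant '0 0 0 0.1 0 0 -1; 0 0 0 0.1 0 0 -1; 0 0 0 0.05 0.17 0 -1; 0 0 0 0 0.17 0 -1; 0 0 0 0 0 0 -1; 0 0 0 0 0 0 -1'
python3 - <<'E'
from h import *
st()
b=manip.snapshot("scene")
for r in manip.regions_of("scene","knob")[:2]:
    ys,xs=np.nonzero(r["pixels"]);print(r["confidence"],r["rect"],xs.mean(),ys.mean())
cv2.imwrite("pics/c3.png",cv2.resize(b[150:250,230:350],None,fx=5,fy=5,interpolation=3)[...,::-1])
E
```

```text
t: 4.42
tcp_pos: [0.543, 0.0645, 0.2502]
orientation: [[-0.994, 0.111, -0.0], [0.111, 0.994, -0.0], [0.0, -0.0, -1.0]]
wrist_force: [-1.2, 0.5, 0.9]
width: 0.0006
gripper_force: 0.6
t 4.42 tip mill mm [-25.5  43.9] z 0.2502 yaw -0.111 F mill [-1.21  0.41] 0.88 w 0.0006
t: 4.92
tcp_pos: [0.5117, 0.1204, 0.2504]
orientation: [[-0.994, 0.109, 0.001], [0.109, 0.994, 0.0], [-0.001, 0.001, -1.0]]
wrist_force: [0.1, -0.4, 0.8]
width: 0.0006
gripper_force: 0.0
t 4.92 tip mill mm [-62.8  96. ] z 0.2504 yaw -0.109 F mill [ 0.16 -0.4 ] 0.76 w 0.0006
0.5 [298.2, 182.0, 7.7, 13.5] 300.3454545454546 189.27272727272728
```

View pics/c3.png

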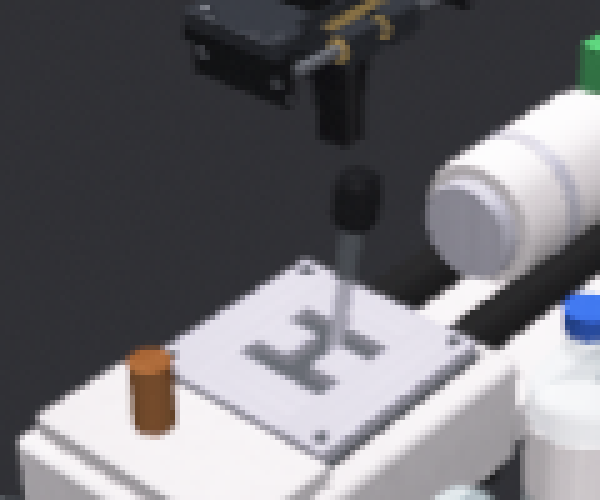

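The knob stands free at crop (356,200), px (301.2,190), so F is about -0.01 and it lines up with the channel. Next I go alongside and push right.

```bash
python3 -m pendant '0 0 0 -0.2 0 0 -1; 0 0 0 -0.205 0 0 -1; 0 0 0 0 0 0 -1; 0 0 0 0 -0.07 0 -1; 0 0 0 0 -0.05 0 -1; 0 0 0 0 -0.05 0 -1;  0 0 0 0 -0.05 0 -1; 0 0 0 0 0 0 -1'
python3 -c "from h import *;st()"
python3 -m pendant '0 0 0 0 -0.05 0 -1; 0 0 0 0 -0.05 0 -1; 0 0 0 0 0 0 -1'
python3 -c "from h import *;st()"
```

```text
t: 5.68
tcp_pos: [0.5674, 0.0785, 0.2509]
orientation: [[-0.994, 0.112, 0.001], [0.112, 0.994, 0.001], [-0.001, 0.001, -1.0]]
wrist_force: [0.8, 0.5, 0.6]
width: 0.0007
gripper_force: 0.4
t 5.68 tip mill mm [-2.8 60.5] z 0.2509 yaw -0.112 F mill [0.71 0.58] 0.55 w 0.0007
t: 5.93
tcp_pos: [0.5663, 0.064, 0.2509]
orientation: [[-0.994, 0.111, 0.001], [0.111, 0.994, 0.0], [-0.001, 0.0, -1.0]]
wrist_force: [-0.0, 1.6, 0.2]
width: 0.0004
gripper_force: 0.7
t 5.93 tip mill mm [-2.3 46.1] z 0.2509 yaw -0.112 F mill [-0.2   1.55] 0.23 w 0.0004
```

```bash
python3 -m pendant '0 0 0 0 -0.05 0 -1; 0 0 0 0 -0.05 0 -1; 0 0 0 0 -0.05 0 -1; 0 0 0 0 -0.05 0 -1; 0 0 0 0 -0.05 0 -1; 0 0 0 0 -0.05 0 -1; 0 0 0 0 0 0 -1'|grep -A1 wrist
python3 -c "from h import *;st()"
python3 - <<'E'
from h import *
b=manip.snapshot("scene")
for r in manip.regions_of("scene","knob")[:2]:
    ys,xs=np.nonzero(r["pixels"]);print(r["confidence"],r["rect"],xs.mean(),ys.mean())
cv2.imwrite("pics/c4.png",cv2.resize(b[150:250,230:350],None,fx=5,fy=5,interpolation=3)[...,::-1])
for A in(-.228,0,.1,.183,.228):print(A,proj("scene",np.r_[G+RM@[0,-.19*np.sin(A)],.19*np.cos(A)]))
E
```

```text
wrist_force: [0.5, 0.4, 0.5]
width: 0.0004
t 6.52 tip mill mm [-2.6  0.3] z 0.2499 yaw -0.113 F mill [0.44 0.43] 0.49 w 0.0004
-0.228 [301.71765561 188.82262119]
0 [291.95907423 193.38063159]
0.1 [287.50891385 196.40354893]
0.183 [283.79378704 199.3701451 ]
0.228 [281.78452525 201.14571283]
```

View pics/c4.png

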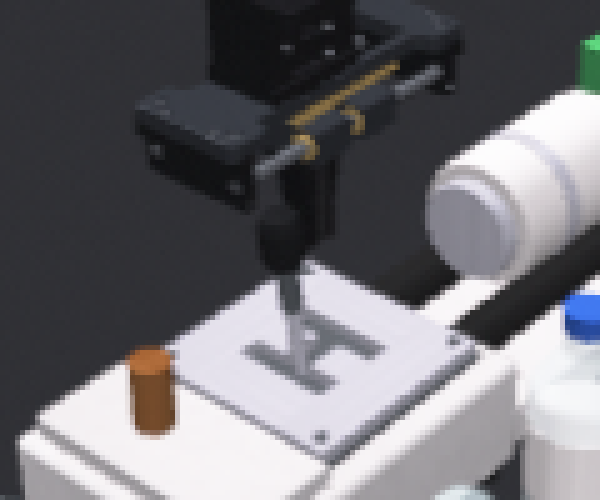

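The knob is at crop (281,240), px (286.2,198): A is about 0.13 and still in the channel. I keep pushing to the right stop.

```bash
python3 -m pendant '0 0 0 0 -0.04 0 -1; 0 0 0 0 -0.04 0 -1; 0 0 0 0 0 0 -1; 0 0 0 0 0 0 -1'|grep wrist
python3 -c "from h import *;st()"
python3 -m pendant '0 0 0 0 -0.02 0 -1; 0 0 0 0 0 0 -1; 0 0 0 0 0 0 -1'|grep wrist
python3 -c "from h import *;st()"
```

```text
wrist_force: [0.1, 0.8, -0.7]
t 6.95 tip mill mm [ -2.4 -10.5] z 0.2501 yaw -0.112 F mill [-0.02  0.82] -0.71 w 0.0003
wrist_force: [-0.2, 1.0, -0.2]
t 7.2 tip mill mm [ -2.3 -13.1] z 0.2502 yaw -0.111 F mill [-0.28  0.98] -0.25 w 0.0002
```

```bash
python3 -m pendant '0 0 0 0 -0.02 0 -1; 0 0 0 0 0 0 -1; 0 0 0 0 0 0 -1'|grep wrist
python3 -c "from h import *;st()"
python3 - <<'E'
from h import *
b=manip.snapshot("scene")
for r in manip.regions_of("scene","knob")[:2]:
    ys,xs=np.nonzero(r["pixels"]);print(r["confidence"],r["rect"],xs.mean(),ys.mean())
cv2.imwrite("pics/c5.png",cv2.resize(b[150:250,230:350],None,fx=5,fy=5,interpolation=3)[...,::-1])
E
```

```text
wrist_force: [0.5, 1.8, -0.7]
t 7.45 tip mill mm [ -2.3 -16.1] z 0.2502 yaw -0.111 F mill [0.28 1.84] -0.69 w 0.0006
0.39 [234.8, 169.6, 142.5, 111.7] 303.1633510787335 226.1412160268983
```

View pics/c5.png

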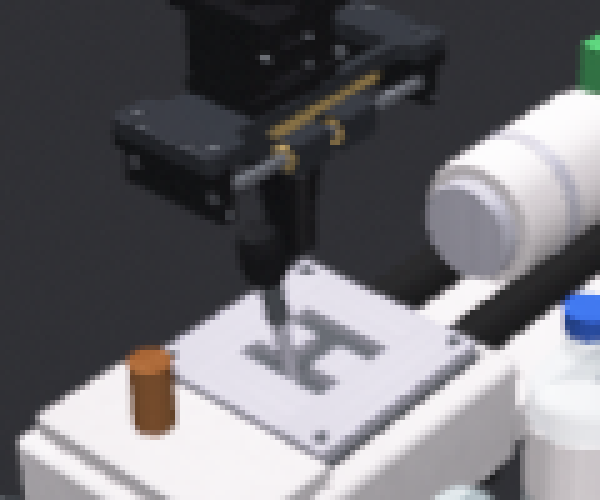

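The knob is at crop (261,258), px (282.2,201.6): A is about 0.22, almost at the right stop. A little more until the force rises.

```bash
python3 -m pendant '0 0 0 0 -0.015 0 -1; 0 0 0 0 0 0 -1; 0 0 0 0 0 0 -1'|grep wrist
python3 -c "from h import *;st()"
python3 -m pendant '0 0 0 0 -0.01 0 -1; 0 0 0 0 0 0 -1; 0 0 0 0 0 0 -1'|grep wrist
python3 -c "from h import *;st()"
```

```text
wrist_force: [-0.3, 1.8, -0.4]
t 7.8 tip mill mm [ -2.2 -18.4] z 0.2503 yaw -0.111 F mill [-0.48  1.74] -0.41 w 0.0004
wrist_force: [0.2, 1.3, 0.0]
t 8.05 tip mill mm [ -2.2 -19.9] z 0.2503 yaw -0.111 F mill [0.04 1.33] 0.01 w 0.0007
```

```bash
python3 -m pendant '0 0 0 0 -0.012 0 -1; 0 0 0 0 0 0 -1; 0 0 0 0 0 0 -1'|grep wrist
python3 -c "from h import *;st()"
python3 -m pendant '0 0 0 0 -0.012 0 -1; 0 0 0 0 0 0 -1; 0 0 0 0 0 0 -1'|grep wrist
python3 -c "from h import *;st()"
```

```text
wrist_force: [1.4, 0.7, -0.9]
t 8.3 tip mill mm [ -2.2 -21.7] z 0.2503 yaw -0.111 F mill [1.31 0.84] -0.94 w 0.0002
wrist_force: [0.8, 2.3, -1.6]
t 8.55 tip mill mm [ -2.2 -23.1] z 0.2501 yaw -0.111 F mill [0.52 2.39] -1.57 w 0.0005
```

```bash
python3 -m pendant '0 0 0 0 -0.012 0 -1; 0 0 0 0 0 0 -1; 0 0 0 0 0 0 -1'|grep wrist
python3 -m pendant '0 0 0 0 -0.012 0 -1; 0 0 0 0 0 0 -1; 0 0 0 0 0 0 -1'|grep wrist
python3 - <<'E'
from h import *
st()
b=manip.snapshot("scene")
cv2.imwrite("pics/c6.png",cv2.resize(b[150:250,230:350],None,fx=5,fy=5,interpolation=3)[...,::-1])
E
```

```text
wrist_force: [0.1, 5.3, -1.4]
wrist_force: [0.7, 7.1, -2.9]
t 9.05 tip mill mm [ -2.2 -26. ] z 0.2499 yaw -0.111 F mill [-0.1   7.11] -2.92 w 0.0007
```

View pics/c6.png

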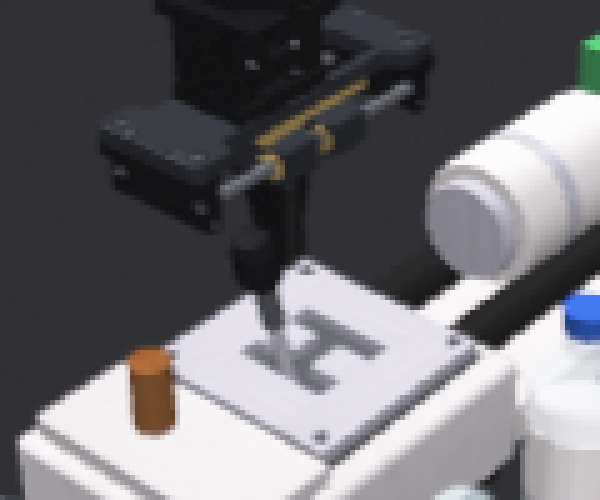

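The knob is at crop (257,258), px (281.4,201.6), and the force rose to 7 N: it is against the right stop. Now I back off and go round behind it, slightly lower.

```bash
python3 -m pendant '0 0 0 0 0.1 0 -1; 0 0 0 0 0.1 0 -1; 0 0 0 0.23 0 0 -1; 0 0 0 0.23 0 0 -1; 0 0 0 0 -0.16 0.025 -1; 0 0 0 0 -0.155 0.025 -1; 0 0 0 0 0 0 -1; 0 0 0 -0.1 0 0 -1; 0 0 0 -0.1 0 0 -1; 0 0 0 0 0 0 -1;0 0 0 0 0 0 -1'|grep wrist
python3 -c "from h import *;st()"
```

```text
wrist_force: [-0.5, 0.5, 0.2]
t 10.02 tip mill mm [-41.  -44.7] z 0.2426 yaw -0.112 F mill [-0.53  0.4 ] 0.21 w 0.0005
```

Behind the knob. I push forward gently.

```bash
python3 -m pendant '0 0 0 -0.05 0 0 -1; 0 0 0 -0.04 0 0 -1; 0 0 0 -0.04 0 0 -1; 0 0 0 -0.04 0 0 -1; 0 0 0 0 0 0 -1; 0 0 0 0 0 0 -1'|grep wrist
python3 -c "from h import *;st()"
python3 -m pendant '0 0 0 -0.04 0 0 -1; 0 0 0 -0.04 0 0 -1;  0 0 0 0 0 0 -1; 0 0 0 0 0 0 -1'|grep wrist
python3 -c "from h import *;st()"
```

```text
wrist_force: [-1.9, 0.6, 0.9]
t 10.52 tip mill mm [-15.5 -44.2] z 0.2426 yaw -0.111 F mill [-1.92  0.37] 0.88 w 0.0006
wrist_force: [0.1, -0.4, -0.2]
t 10.85 tip mill mm [ -3.4 -44.2] z 0.2425 yaw -0.111 F mill [ 0.15 -0.37] -0.22 w 0.0001
```

```bash
python3 -m pendant '0 0 0 -0.04 0 0 -1; 0 0 0 -0.04 0 0 -1; 0 0 0 -0.04 0 0 -1; 0 0 0 -0.03 0 0 -1;  0 0 0 0 0 0 -1; 0 0 0 0 0 0 -1'|grep wrist
python3 -c "from h import *;st()"
python3 -m pendant '0 0 0 -0.02 0 0 -1;  0 0 0 0 0 0 -1; 0 0 0 0 0 0 -1'|grep wrist
python3 -m pendant '0 0 0 -0.02 0 0 -1;  0 0 0 0 0 0 -1; 0 0 0 0 0 0 -1'|grep wrist
python3 -c "from h import *;st()"
```

```text
wrist_force: [-0.2, 0.9, -0.2]
t 11.35 tip mill mm [ 19.4 -44.2] z 0.2427 yaw -0.111 F mill [-0.27  0.85] -0.23 w 0.0002
wrist_force: [-1.6, 0.6, 0.1]
wrist_force: [-4.0, 1.4, 0.1]
t 11.85 tip mill mm [ 24.1 -44.4] z 0.2424 yaw -0.111 F mill [-4.17  0.9 ] 0.12 w 0.0007
```

```bash
python3 -m pendant '0 0 0 -0.01 0 0 -1;  0 0 0 0 0 0 -1; 0 0 0 0 0 0 -1'|grep wrist
python3 -m pendant '0 0 0 -0.01 0 0 -1;  0 0 0 0 0 0 -1; 0 0 0 0 0 0 -1'|grep wrist
python3 -c "from h import *;st()"
python3 -m pendant '0 0 0 -0.01 0 0 -1;  0 0 0 0 0 0 -1; 0 0 0 0 0 0 -1'|grep wrist
python3 -c "from h import *;st()"
```

```text
wrist_force: [-4.8, 1.4, -1.9]
wrist_force: [-6.0, 1.0, -1.2]
t 12.35 tip mill mm [ 26.6 -44.4] z 0.242 yaw -0.111 F mill [-6.07  0.29] -1.24 w 0.0002
wrist_force: [-5.6, 1.8, -1.1]
t 12.6 tip mill mm [ 27.8 -44.4] z 0.2418 yaw -0.111 F mill [-5.75  1.17] -1.08 w 0.0005
```

```bash
python3 -m pendant '0 0 0 -0.012 0 0 -1;  0 0 0 0 0 0 -1; 0 0 0 0 0 0 -1'|grep wrist
python3 -c "from h import *;st()"
python3 -m pendant '0 0 0 -0.012 0 0 -1;  0 0 0 0 0 0 -1; 0 0 0 0 0 0 -1'|grep wrist
python3 -c "from h import *;st()"
```

```text
wrist_force: [-8.0, 2.3, -1.2]
t 12.85 tip mill mm [ 29.1 -44.5] z 0.2415 yaw -0.112 F mill [-8.17  1.45] -1.15 w -0.0
wrist_force: [-7.6, 2.3, -1.7]
t 13.1 tip mill mm [ 30.4 -44.5] z 0.2412 yaw -0.112 F mill [-7.8  1.4] -1.74 w 0.0006
```

Firm against the stop. I retreat and check from both cameras.

```bash
python3 -m pendant '0 0 0 0.1 0 0 -1; 0 0 0 0.2 0 0 -1; 0 0 0 0.25 0 0 -1; 0 0 0 0.2 0 -0.15 -1; 0 0 0 0.15 -0.15 -0.15 -1; 0 0 0 0 -0.25 -0.05 -1; 0 0 0 0 -0.25 0 -1; 0 0 0 0 -0.25 0 -1; 0 0 0 0 -0.25 0 -1; 0 0 0 0 -0.25 0 -1; 0 0 0 0 0 0 -1'|grep wrist
python3 - <<'E'
from h import *
st()
a=manip.snapshot("top");b=manip.snapshot("scene")
for c in("top","scene"):
    for z in(("knob"),):
        for r in [*manip.regions_of(c,z)][:2]:
            ys,xs=np.nonzero(r["pixels"]);print(c,r["confidence"],r["rect"],xs.mean(),ys.mean())
for F,A in((.247,.228),(.22,.228)):
    P=.19*np.array([np.sin(F),-np.cos(F)*np.sin(A),np.cos(F)*np.cos(A)]);P=np.r_[G+RM@P[:2],P[2]]
    print(F,proj("top",P),proj("scene",P))
cv2.imwrite("pics/fin.png",np.hstack([cv2.resize(a[160:260,280:380],(400,400),interpolation=3),cv2.resize(b[150:250,230:330],(400,400),interpolation=3)])[...,::-1])
E
```

```text
wrist_force: [0.6, -0.9, 0.6]
t 14.02 tip mill mm [-100.7 -259.5] z 0.2966 yaw -0.117 F mill [ 0.73 -0.79] 0.64 w 0.0008
top 0.42 [354.1, 189.1, 12.1, 6.2] 362.02222222222224 192.83333333333334
0.247 [362.19799643 193.27589026] [294.56313469 208.57505103]
0.22 [362.17926547 194.96361839] [293.13096463 207.61789863]
```

View pics/fin.png

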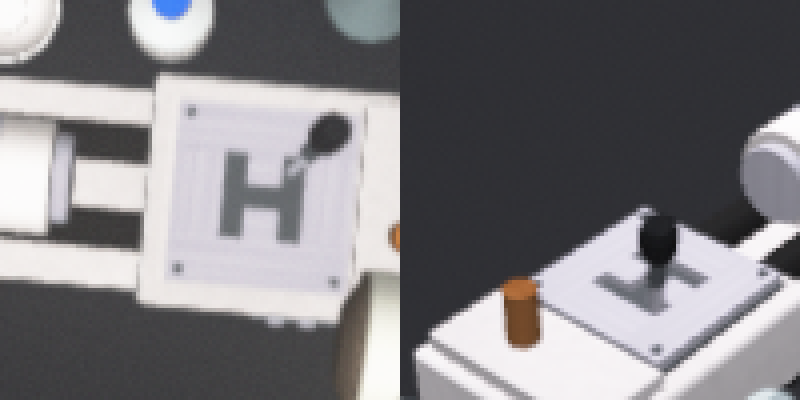

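Both views agree with the stick fully home in third. In the top view the knob is at px (361.8,193.5), against (362.2,193.3) predicted for the stop, and in the scene view it is at px (294.3,210). The vial, reagent and flask have not moved, and the hand is clear.

```bash
python3 -c "
from cell import manip
print(manip.sign_off())"
```

```text
the job is handed in; nothing more can be done
None
```

The gearstick is fully home in third gear, pushed through the gate in the order asked with shut fingertips; the job was handed in at about 14 s of the 58 s, with the hand clear and no sign of anything else having moved.

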